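# Pack a dishwasher tablet down the dispenser tube

### The job

Refill the tablet dispenser: drop the loose white tablet into the mouth of the steel tube, where another tablet is stuck part way down, then take the wooden packing rod out of its block and push both tablets down the tube until they stop at the bottom, keeping a firm steady push of about 16 N on them for a second (the tablet cracks above 25 N). Then stand the rod back upright in the hole of its block; leave the mug, the glass, the garlic and the teaspoon where they are.

Things in the scene. Friction and masses are not known exactly. Their poses are not given: they have to be found in the camera images.
- tablet: The loose round white dishwasher tablet lying flat on the worktop: a cylinder 27 mm in diameter, 20 mm high, 25 g, edges bevelled 2 mm. Origin: centre of its underside; z is its axis, up. It counts as packed once the rod has pressed it with at least 12 N for 0.4 s at the bottom of the tube (aim for 16 N); above 25 N it cracks.
- dispenser: Dispenser: upright steel tube on a dark round foot (84 mm wide, 11 mm high), fixed. Tube 37 mm outside, 31 mm bore, mouth 100 mm above the worktop; its top 10 mm flare to 39 mm bore, 45 mm outside. Origin: centre of the foot's underside, on the tube's axis; z up. The bottom is a springy cushion (6 N per mm, also felt while the tablets slide); its height differs each time and cannot be seen.
- dispenser_mouth (a point): Centre of the mouth, 100 mm above the worktop; z up. A like tablet is jammed in the tube, its top 26 to 61 mm below here; it slides down, with what stands on it, under about 7 N, by 8 to 20 mm, to the bottom, where the push rises well above 7 N. The loose tablet then ends with its top 26 to 49 mm below here (up to 4 mm lower while pressed).
- rod: The wooden packing rod, 115 mm long, 100 g, standing upright in its block: shaft 24 mm in diameter from the flat lower end up to 74 mm, then a round grip 34 mm in diameter from 79 to 115 mm. Origin: centre of its lower end; z along it, up.
- rod_grip (a point): On the axis of the rod in the middle of its round grip (34 mm across), 97 mm above the lower end.
- rod_block: The square wooden block, 75 x 75 x 40 mm, fixed to the worktop, with one round upright hole 28 mm in diameter and 30 mm deep in the middle of its top (hole floor 10 mm above the worktop), mouth bevelled 2 mm. Origin: centre of its underside; z up. Tube and block may stand either way round, one left, one right.
- mug: Bystander: white mug, 96 mm high, behind. Origin: centre of its underside.
- glass: Bystander: clear drinking glass, 81 mm wide, 93 mm high. Origin: centre of its underside.
- garlic: Bystander: garlic bulb, 60 mm. Origin: centre of its underside.
- teaspoon: Bystander: teaspoon lying flat, 138 mm long. Origin: centre of its underside.

How it is judged:
By the outcome, as a careful person would: the job done as asked, in the order asked, and still so for the second after the job is handed in, with the robot touching nothing.
It also fails if it takes over 59 s, if anything falls off the work surface, if the arm or the gripper's body presses on something with over 40 N, if the wrist force passes 120 N, or if a joint passes its speed limit or range.

### The arm

A 6-joint arm with a two-finger parallel gripper is mounted at the origin on a cart in front of the work surface, level with it; the furniture and walls round the work are solid. World frame = base frame: x ahead of the robot, y to its left, z up, the work surface at z = 0. Lengths are in m, angles in rad, forces in N, time in s.
With the tool pointing down it reaches from about 0.425 to 0.95 m from the base axis. Payload 14.7 kg.
Tool frame: the origin (TCP) lies midway between the tips of the shut fingers; the grasp point (between the pads) lies 19 mm behind it (hold_point_z is the distance from the TCP to the grasp point, in m); z points along the fingers, y is the line along which they close (so a half turn about z gives the same grasp; the last joint's range is limited). The gripper opens to 85 mm and grips with 20 to 120 N. Pads are 22 mm wide; open, the fingers measure 114 mm over their backs; the gripper's body (76 mm by 85 mm) begins 54 mm behind the grasp point. The pads swing forward as they close: fully open they stand 13 mm farther back than shut.
Start: joints at [1.166, 0.48, 1.596, -0, 1.065, -0.047], TCP at [0.228, 0.609, 0.231] pointing down, gripper open.
Joint ranges: [-2.75, 2.75], [-0.82, 2.05], [0.23, 2.67], [-1.56, 4.7], [0.09, 2.69], [-2.92, 2.92]. Speed limits (rad/s): [1.89, 1.89, 2.39, 3.01, 3.01, 3.01].

### API

Orientations are given as a unit quaternion [x, y, z, w].
In Python, from workcell import state, get_image, calibration, close_job, outline_of, hold_point_z gives the robot as it stands.
- The arm moves only by the tool apply_moves, never from a script. Its argument "motion" is a list of rows, each a list of 4 numbers: the shift along the tool's x, y, z in units of 40 mm (1.0 is 40 mm), then the turn about the tool's z in degrees. A call has 1 to 8 rows; each row shifts and turns the commanded pose from where the row before left it, along the tool's axes as they then stand; what a row does not reach is not made up. A row lasts 1/12 s, in which the tool goes at most 41.7 mm and 7.16 degrees, less where a joint would pass 70% of its speed; a pose out of reach is approached as far as the arm can. A call is refused whole if a number of a shift passes 1 or a number of a turn 7.16, either way. A call with a gripper value outside its range is refused whole. "jaw" is the opening, from 0 (shut) to 1 (fully open), set as the call begins (left out, the last holds). The fingers move at their own pace and stop on an object; "newtons" is the grip in N (left out, the last holds). Time passes only in rows, so rows that do not move let the fingers close. It gives the time, the measured TCP pose, the force, the opening and the grip force at its end, in the units of the state.
- state(): the state, without advancing time (a new reading comes with each control period).
- get_image(name): name is "scene" or "top" or "wrist"; returns the picture (480x640x3 uint8, red, green, blue); there is no depth.
- calibration(name): a dict with "K" (3x3 intrinsics, pixels), "eye" and "orientation" of the camera in the world. Camera axes: x right, y down, z forward; pixel columns grow to the right and rows downward; lengths in m; the calibration is good to about 2 mm. A picture is of the moment at which its call begins: read the wrist's pose just before it. calibration takes no time and is no camera call; for the wrist camera it gives the pose at the moment of the call.
- close_job(): hands the job in; it is judged then, once.
Trained networks look in the newest picture that a camera, given by its name, has taken for a name from the list of things; names that differ only in an ending like _2 or _b are one class to them, and where a whole thing is asked for, a point or a joint stands for the part that bears it (a point fixed in the world has none). Each returns a list of dicts, best first, with "score" (0 to 1); they miss things now and then, are a little off and sometimes report something else, mostly with a low value. They report only what shows in the picture. A call takes as long as a camera call.
- outline_of(target, camera): "mask" (480x640 bool, what is visible of it) and "extent" ([left, top, width, height] in pixels, round what is visible of it).
The state is a dict: "time": time; "q": joint angles; "qd": joint speeds; "joint_torque": joint torques, N m; "position": TCP position; "tcp_rot": TCP orientation; "wrist_force": force on the tool from outside, world axes, zero at the start; "ft_torque": the same for the moment, N m; "grip_width": finger opening in m; "grasp_force": force on a finger pad.
Only numpy, scipy, OpenCV 4.12 (cv2) and the standard library are available. Lean on these libraries where they do the work, as an engineer would, in place of code of your own. Each camera call takes 0.05 s, during which the arm holds its last target. There are 200 camera calls.

## Working session

There is one attempt and no reset: what is moved stays moved. The work goes in short steps, Python scripts to look and compute and a tool call to move; the robot and the scene stay as the last step left them, time stands still between calls to the robot, and variables do not carry over. Pictures are saved under pics/ and viewed, at most 10 in all, crops included, and the job is handed in when it is done.

Besides the shell and the picture viewer there is one more tool, called after "Call:" by a JSON object that holds its "api" and its "payload". apply_moves: Moves the arm, as the interface text tells. Its arguments: {"type":"object","properties":{"motion":{"type":"array"},"jaw":{"type":"number"},"newtons":{"type":"number"}},"required":["motion"]}

```bash
mkdir -p pics; cat > h.py <<'E'
import numpy as np,cv2
from scipy.spatial.transform import Rotation as R
from workcell import *
def cal(c):
    d=calibration(c);K=np.array(d["K"]);o=np.array(d["orientation"],float)
    M=o if o.shape==(3,3) else R.from_quat(o).as_matrix()
    return K,np.array(d["eye"],float),M
def ray(c,uv,z):
    K,e,M=cal(c);d=M@np.linalg.inv(K)@np.array([uv[0],uv[1],1.]);return e+d*(z-e[2])/d[2]
def proj(c,p):
    K,e,M=cal(c);q=K@(M.T@(np.asarray(p)-e));return q[:2]/q[2]
def save(c,n):
    im=get_image(c);cv2.imwrite("pics/"+n,im[:,:,::-1].copy());return im
E
python3 - <<'E'
from h import *
s=state();print(s);print(hold_point_z)
a=save("scene","s0.png");b=save("top","t0.png")
for c in("scene","top"):
    print(c,calibration(c))
    for t in("tablet","dispenser","rod","rod_block","mug","glass","garlic","teaspoon"):
        for o in outline_of(t,c)[:2]:
            m=o["mask"];ys,xs=np.nonzero(m);print(c,t,round(o["score"],2),o["extent"],xs.mean().round(1),ys.mean().round(1))
E
```

```text
{'time': 0.0, 'q': array([ 1.16639574e+00,  4.80814244e-01,  1.59690776e+00, -8.36244730e-06,
        1.06508430e+00, -4.66490902e-02]), 'qd': array([-0.00016431,  0.00069336, -0.00040087, -0.00190569, -0.00201675,
       -0.00026429]), 'joint_torque': array([ 6.66407621e-03, -9.50672507e+01, -4.30184913e+01,  4.56436865e-04,
        1.24322964e-02,  6.46370790e-05]), 'position': array([0.22745422, 0.60844801, 0.23067117]), 'tcp_rot': array([ 1.77921347e-01,  9.84044524e-01, -5.92279003e-04, -1.32133619e-04]), 'wrist_force': array([ 0.55200228, -0.54238199,  0.31983276]), 'ft_torque': array([ 0.02233345,  0.01042772, -0.00261378]), 'grasp_force': 0.0, 'grip_width': 0.08511255080905628}
0.0187
scene {'K': array([[487.60315178,   0.        , 321.62879431],
       [  0.        , 487.60315178, 243.0475071 ],
       [  0.        ,   0.        ,   1.        ]]), 'eye': array([-0.0138173 , -0.4959301 ,  0.72598554]), 'orientation': array([ 0.82328675, -0.37727987,  0.18675127, -0.38076605])}
scene tablet 0.44 [274.8, 284.9, 16.6, 17.6] 281.1 293.8
scene dispenser 0.68 [206.9, 218.0, 38.6, 5
[... 560 characters left out ...]
6462, 238.47219852],
       [  0.        ,   0.        ,   1.        ]]), 'eye': array([0.30220708, 0.00500166, 1.34532502]), 'orientation': array([-0.70323871,  0.70374131, -0.0727605 ,  0.07006712])}
top tablet 0.39 [320.2, 271.4, 14.0, 11.5] 326.7 276.2
top dispenser 0.79 [248.4, 261.8, 29.4, 29.2] 261.7 274.8
top rod 0.67 [394.8, 264.1, 16.0, 13.8] 403.1 270.0
top rod_block 0.82 [382.3, 256.1, 34.0, 33.5] 398.6 274.6
top rod_block 0.64 [310.1, 185.1, 41.2, 35.4] 332.1 202.9
top mug 0.77 [311.8, 187.1, 40.3, 31.8] 332.1 203.0
top glass 0.96 [441.3, 231.6, 37.1, 31.0] 458.9 249.4
top garlic 0.75 [202.4, 285.3, 21.3, 20.0] 212.7 294.2
top teaspoon 0.55 [438.1, 271.9, 12.6, 46.1] 443.1 297.7
```

```bash
python3 - <<'E'
from h import *
a=cv2.imread("pics/s0.png")[190:430,130:500];b=cv2.imread("pics/t0.png")[160:340,180:500]
A=cv2.resize(a,(800,519));B=cv2.resize(b,(800,450))
cv2.imwrite("pics/s0c.png",A);cv2.imwrite("pics/t0c.png",B)
for c,n,uv,z in [("top","tablet",(327,276.5),.015),("scene","tablet",(281.1,293.8),.01),("top","mouth",(261.7,274.8),.09),("top","rod",(403.1,270.),.15-.025),("top","block",(398.6,274.6),.04),("top","glass",(458.9,249.4),.09),("top","mug",(332,203),.09),("top","garlic",(212.7,294.2),.03),("top","spoon",(443,297.7),0)]:
    print(c,n,ray(c,uv,z).round(4))
E
```

```text
top tablet [0.4703 0.0063 0.015 ]
scene tablet [0.4735 0.0052 0.01  ]
top mouth [0.4653 0.1726 0.09  ]
top rod [ 0.4725 -0.1829  0.125 ]
top block [ 0.4721 -0.1837  0.04  ]
top glass [ 0.5308 -0.3339  0.09  ]
top mug [ 0.6548 -0.0069  0.09  ]
top garlic [0.4215 0.309  0.03  ]
top spoon [ 0.4143 -0.308   0.    ]
```

View pics/s0c.png

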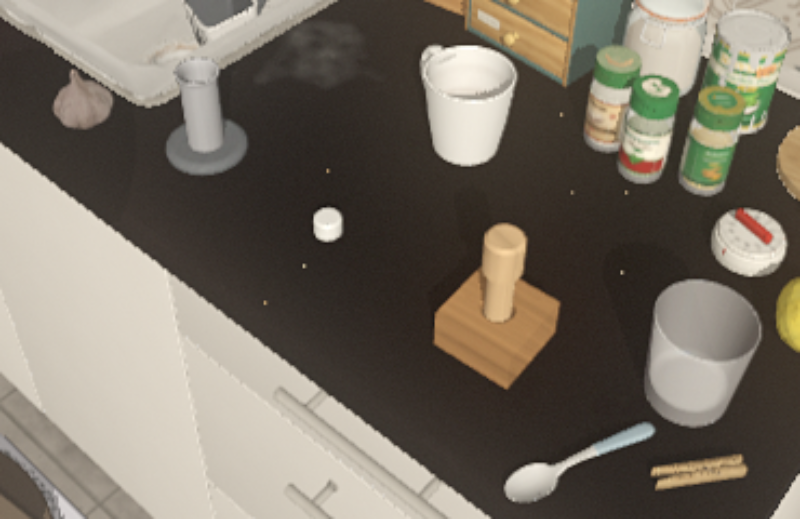

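View pics/t0c.png

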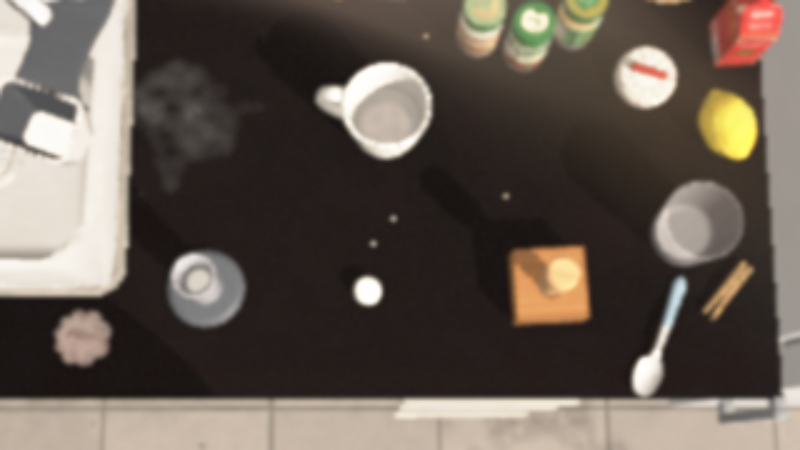

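Both pictures agree: tablet at scene crop (328,224), tube on the left (mouth at crop (197,70)), rod in its block on the right (505,240). The network positions match these. I'll square the tool to the world and go over the tube.

Call:
{"api": "apply_moves", "payload": {"motion": [[0,0,0,-6.83],[0,0,0,-6.83],[0,0,0,-6.84],[-0.45,-0.83,0,0],[-0.45,-0.83,0,0],[-0.45,-0.83,0,0],[-0.45,-0.83,0,0],[-0.45,-0.83,0,0]], "jaw": 1}}

```text
time: 1.57
position: [0.318, 0.4413, 0.2314]
tcp_rot: [-0.0, 1.0, 0.0, 0.0]
wrist_force: [1.4, -0.3, -0.3]
grip_width: 0.0852
grasp_force: 0.0
```

Call:
{"api": "apply_moves", "payload": {"motion": [[-0.45,-0.83,0,0],[-0.45,-0.83,0,0],[-0.45,-0.83,0,0],[-0.45,-0.83,0,0],[-0.45,-0.83,0,0],[-0.45,-0.83,0,0],[-0.45,-0.83,0,0],[0,0,0,0]]}}

```text
time: 2.23
position: [0.4462, 0.2057, 0.2316]
tcp_rot: [0.002, 1.0, -0.0, 0.001]
wrist_force: [-0.1, 1.3, -0.1]
grip_width: 0.0853
grasp_force: 0.0
```

```bash
cat > w.py <<'E'
import sys
from h import *
s=state();print(s["time"],s["position"].round(4),s["tcp_rot"].round(4),s["wrist_force"].round(2))
save("wrist",sys.argv[1])
print(calibration("wrist")["eye"].round(4))
for a in sys.argv[2:]:
    t,z=a.split(":")
    for o in outline_of(t,"wrist")[:2]:
        ys,xs=np.nonzero(o["mask"]);(cx,cy),r=cv2.minEnclosingCircle(np.c_[xs,ys].astype(np.float32))
        print(t,round(o["score"],2),o["extent"],"centroid",xs.mean().round(1),ys.mean().round(1),ray("wrist",(xs.mean(),ys.mean()),float(z)).round(4),"circle",(round(cx,1),round(cy,1),round(r,1)),ray("wrist",(cx,cy),float(z)).round(4))
E
python3 w.py w0.png dispenser:.1 tablet:.015
```

```text
2.2333 [0.4462 0.2057 0.2316] [ 1.7e-03  1.0e+00 -5.0e-04  7.0e-04] [-0.08  1.27 -0.06]
[0.365  0.208  0.3733]
dispenser 0.8 [259.6, 195.6, 76.8, 90.8] centroid 296.7 237.7 [0.4537 0.1909 0.1   ] circle (296.6, 240.2, 47.1) [0.4559 0.1908 0.1   ]
tablet 0.8 [123.4, 216.7, 28.6, 27.1] centroid 137.6 229.2 [0.4712 0.0143 0.015 ] circle (137.6, 229.0, 15.7) [0.4709 0.0142 0.015 ]
```

View pics/w0.png

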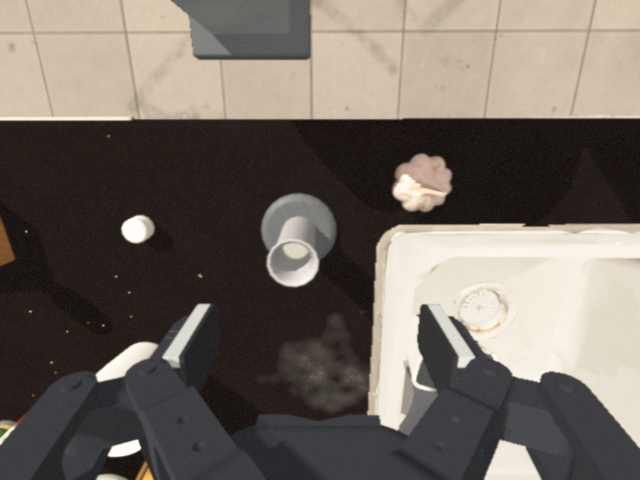

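```bash
python3 w.py w1.png dispenser:.1 tablet:.01; python3 - <<'E'
from h import *
for p in [(.4653,.1726,.1),(.4653,.1726,0.011),(.4712,.008,.02)]: print(proj("wrist",p),proj("top",p),proj("scene",p))
E
```

```text
2.3833 [0.4438 0.2102 0.2314] [8.e-04 1.e+00 1.e-04 0.e+00] [-1.    0.06 -0.73]
[0.3634 0.2106 0.3733]
dispenser 0.78 [255.2, 198.2, 79.2, 90.9] centroid 292.0 240.1 [0.4548 0.189  0.1   ] circle (292.3, 242.8, 47.1) [0.4571 0.1892 0.1   ]
dispenser 0.44 [119.6, 218.8, 29.3, 26.5] centroid 133.8 231.4 [0.4474 0.0582 0.1   ] circle (133.7, 231.2, 15.8) [0.4472 0.0582 0.1   ]
tablet 0.77 [120.2, 217.7, 29.7, 30.1] centroid 133.4 231.7 [0.4755 0.0077 0.01  ] circle (133.5, 231.5, 15.7) [0.4753 0.0078 0.01  ]
[272.64335611 252.02761037] [261.20130798 274.28017111] [218.52646009 227.03955674]
[282.95807462 223.3838755 ] [265.51759513 278.56168166] [223.20859082 259.10383544]
[128.27784978 230.61879118] [326.3683534  275.93214427] [279.14527904 290.26876127]
```

The wrist view shows the mouth ring at about (293,263), the foot at (299,229) and the tablet at (138,229). The arm had not settled then, so I use the second picture.

```bash
python3 - <<'E'
from h import *
print(ray("wrist",(288.5,265.5),.1),ray("wrist",(294.3,231.5),.011),ray("top",(257.6,271.2),.1),ray("top",(262.4,275.2),.011),ray("scene",(221.1,222.4),.1))
a=cv2.imread("pics/w1.png")[190:300,245:345];cv2.imwrite("pics/w1c.png",cv2.resize(a,(600,660)[:2] if 0 else (545,600),interpolation=cv2.INTER_CUBIC))
E
```

```text
[0.47754688 0.18567228 0.1       ] [0.47450562 0.18476179 0.011     ] [0.47314986 0.18192133 0.1       ] [0.47444788 0.1812664  0.011     ] [0.47925196 0.18071686 0.1       ]
```

View pics/w1c.png

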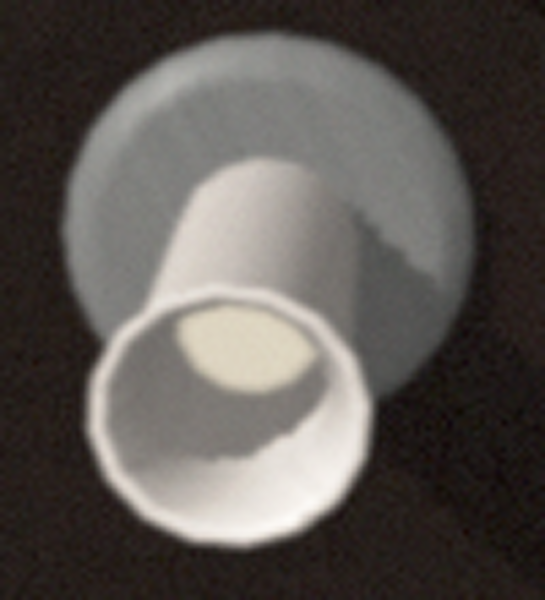

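Mouth ring spans (88..372, 286..547) in the crop, with the stuck tablet visible inside. The mouth is near (0.477, 0.186), to be refined from close up. Now to the tablet.

Call:
{"api": "apply_moves", "payload": {"motion": [[-0.14,-1,0,0],[-0.14,-1,0,0],[-0.14,-1,0,0],[-0.14,-1,0,0],[-0.14,-1,0,0],[0,-0.08,0.9,0],[0,0,0.9,0],[0,0,0.9,0]]}}

```text
time: 3.2
position: [0.4722, 0.0073, 0.1227]
tcp_rot: [0.0, 1.0, -0.0, 0.001]
wrist_force: [1.2, -0.2, -0.8]
grip_width: 0.0854
grasp_force: 0.0
```

Call:
{"api": "apply_moves", "payload": {"motion": [[0,0,0,0],[0,0,0,0],[0,0,0,0]]}}

```text
time: 3.45
position: [0.4723, 0.008, 0.1247]
tcp_rot: [-0.001, 1.0, -0.0, 0.0]
wrist_force: [-0.5, 0.0, 0.1]
grip_width: 0.0856
grasp_force: 0.0
```

```bash
python3 w.py w2.png tablet:.01;python3 - <<'E'
from h import *
print(cal("wrist")[2][:,2])
E
```

```text
3.45 [0.4723 0.008  0.1247] [-7.e-04  1.e+00 -0.e+00  4.e-04] [-0.52  0.05  0.13]
[0.3925 0.0076 0.2669]
tablet 0.81 [302.0, 219.1, 32.3, 36.5] centroid 316.7 236.0 [0.4761 0.0062 0.01  ] circle (316.5, 235.8, 19.2) [0.476  0.0061 0.01  ]
[ 3.16191070e-01 -3.76068157e-04 -9.48695455e-01]
```

Call:
{"api": "apply_moves", "payload": {"motion": [[-0.05,-0.04,0.8,0],[0,0,0.8,0],[0,0,0.8,0],[0,0,0.35,0],[0,0,0.15,0],[0,0,0,0],[0,0,0,0]]}}

```text
time: 4.13
position: [0.4746, 0.0057, 0.0086]
tcp_rot: [-0.0, 1.0, -0.0, 0.001]
wrist_force: [-0.2, -0.3, -0.3]
grip_width: 0.0854
grasp_force: 0.0
```

Call:
{"api": "apply_moves", "payload": {"motion": [[0,0,0,0],[0,0,0,0],[0,0,0,0],[0,0,0,0],[0,0,0,0],[0,0,0,0],[0,0,0,0]], "jaw": 0, "newtons": 25}}

```text
time: 4.72
position: [0.4739, 0.0056, 0.0078]
tcp_rot: [0.0, 1.0, -0.0, 0.0]
wrist_force: [-0.6, -1.0, 12.4]
grip_width: 0.0257
grasp_force: 23.8
```

Call:
{"api": "apply_moves", "payload": {"motion": [[0,0,-0.2,0],[0,0,-0.5,0],[0,0,-0.8,0],[0,0,-0.8,0],[0,0,-0.8,0],[0,0,-0.4,0],[0,0,0,0],[0,0,0,0]]}}

```text
time: 5.38
position: [0.4741, 0.0056, 0.1484]
tcp_rot: [-0.0, 1.0, -0.0, 0.001]
wrist_force: [-0.1, 0.0, -0.2]
grip_width: 0.0254
grasp_force: 24.8
```

```bash
python3 w.py w3.png tablet:.13; python3 -c "
import cv2;a=cv2.imread('pics/w3.png')[230:480,180:460];cv2.imwrite('pics/w3c.png',cv2.resize(a,(560,500)))"
```

```text
5.3833 [0.4741 0.0056 0.1484] [-0.0e+00  1.0e+00 -1.0e-04  1.2e-03] [-0.08  0.   -0.24]
[0.3934 0.0055 0.2892]
tablet 0.89 [292.2, 281.0, 57.0, 65.5] centroid 318.8 312.3 [0.4857 0.0057 0.13  ] circle (318.0, 312.2, 33.9) [0.4856 0.0053 0.13  ]
```

View pics/w3c.png

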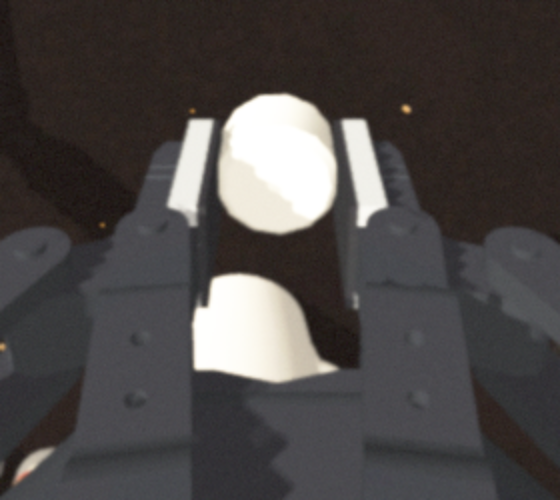

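The tablet is held level between the fingertips (crop centre (277,165)). Next, where it sits relative to the TCP.

```bash
python3 - <<'E'
from h import *
p=state()["position"];print(p)
for z in(.1406,.1606):print(proj("wrist",(.4741,.0056,z)),proj("wrist",(.4741-.0135,.0056,z)),proj("wrist",(.4741+.0135,.0056,z)))
print(ray("wrist",(318.5,319.),.1606))
b=np.array(ray("wrist",(318.5,277.),.1406));print("far bottom edge",ray("wrist",(318.5,277.5),.1406))
print("near top edge",ray("wrist",(318.5,346.5),.1606))
E
```

```text
[0.47300122 0.00565357 0.14673492]
[318.6175634  302.34472712] [318.65292672 276.61396403] [318.58395171 326.80099174]
[318.62574497 325.27190363] [318.66605517 296.79437252] [318.58768226 352.16166342]
[0.47105883 0.0055431  0.1606    ]
far bottom edge [0.46105355 0.00552891 0.1406    ]
near top edge [0.48469366 0.00555837 0.1606    ]
```

Call:
{"api": "apply_moves", "payload": {"motion": [[-0.05,0,-0.9,0],[0,0.6,-0.6,0],[0,0.95,0,0],[0,0.95,0,0],[0,0.95,0,0],[0,0.75,0,0],[0,0.3,0,0],[0,0,0,0]]}}

```text
time: 6.15
position: [0.4749, 0.1878, 0.2059]
tcp_rot: [-0.001, 1.0, -0.0, -0.001]
wrist_force: [-0.5, -0.3, -0.2]
grip_width: 0.0253
grasp_force: 24.9
```

Call:
{"api": "apply_moves", "payload": {"motion": [[0,0,0,0],[0,0,0,0],[0,0,0,0],[0,0,0,0]]}}

```text
time: 6.48
position: [0.4756, 0.1845, 0.2071]
tcp_rot: [0.001, 1.0, -0.0, -0.0]
wrist_force: [0.2, -0.3, 0.7]
grip_width: 0.0256
grasp_force: 24.9
```

```bash
python3 w.py w4.png dispenser:.1 tablet:.2; python3 -c "
import cv2;a=cv2.imread('pics/w4.png')[150:390,190:450];cv2.imwrite('pics/w4c.png',cv2.resize(a,(650,600)))"
```

```text
6.4833 [0.4756 0.1845 0.2071] [ 7.e-04  1.e+00 -1.e-04 -2.e-04] [ 0.23 -0.25  0.74]
[0.3957 0.1846 0.3492]
dispenser 0.94 [275.6, 170.8, 83.7, 96.8] centroid 316.7 215.5 [0.4599 0.1834 0.1   ] circle (315.5, 217.5, 48.7) [0.4614 0.1825 0.1   ]
tablet 0.63 [290.4, 276.6, 56.5, 71.4] centroid 318.1 312.0 [0.4828 0.1847 0.2   ] circle (318.3, 311.5, 34.8) [0.4825 0.1848 0.2   ]
```

View pics/w4c.png

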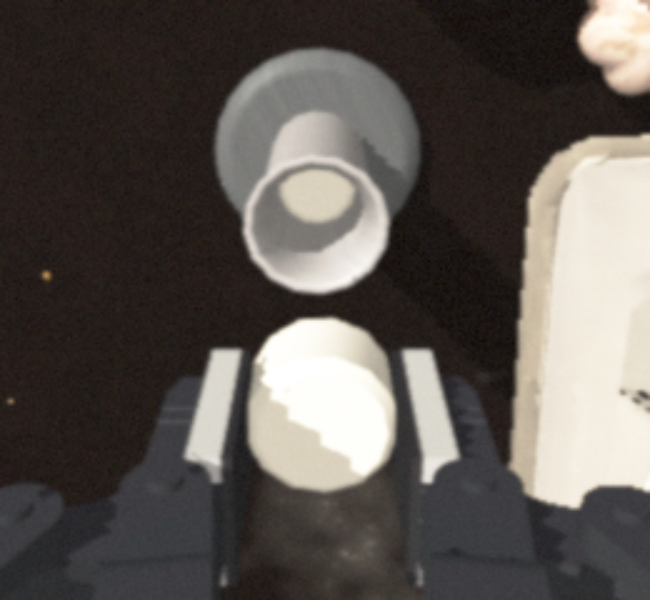

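The mouth ring is centred at crop (316.5,225), that is pixel (316.6,240); the held tablet is at column 318.3. The two are nearly aligned in y.

```bash
python3 - <<'E'
from h import *
print(state()["position"],ray("wrist",(316.6,240),.1),ray("wrist",(190+318/2.5,150+145/2.5),.011))
e=ray("wrist",(318.3,318),.22);print(e)
E
```

```text
[0.47570891 0.18499421 0.20732758] [0.47911328 0.18340714 0.1       ] [0.47509421 0.1835311  0.011     ]
[0.47402125 0.18479177 0.22      ]
```

Call:
{"api": "apply_moves", "payload": {"motion": [[-0.045,-0.03,0.8,0],[0,0,0.8,0],[0,0,0.5,0],[0,0,0.3,0],[0,0,0.2,0],[0,0,0,0],[0,0,0,0],[0,0,0,0]]}}

```text
time: 7.3
position: [0.478, 0.1846, 0.1042]
tcp_rot: [0.0, 1.0, 0.0, 0.001]
wrist_force: [-0.3, -0.1, 0.1]
grip_width: 0.0254
grasp_force: 24.9
```

```bash
python3 w.py w5.png; python3 -c "
import cv2;a=cv2.imread('pics/w5.png')[200:400,220:420];cv2.imwrite('pics/w5c.png',cv2.resize(a,(600,600)))"
```

```text
7.3 [0.478  0.1846 0.1042] [0.e+00 1.e+00 2.e-04 6.e-04] [-0.33 -0.11  0.15]
[0.3979 0.1844 0.2461]
```

View pics/w5c.png

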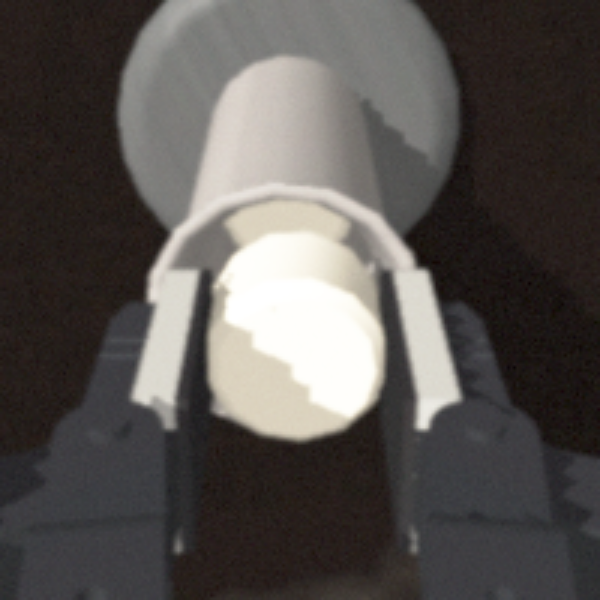

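Ring columns 150..413 in the crop put the tube at 281.5, while the tablet is at 297: shift about 2.5 mm toward -y. Checking x from the ring's back edge (row 262).

```bash
python3 - <<'E'
from h import *
print(state()["position"],ray("wrist",(314,262.3),.1)+[.0225,0,0])
z=.1042-.0078
print(ray("wrist",(319,200+233/3),z)+[.0135-.002,0,0],ray("wrist",(319,200+438/3),z+.02)-[.0135-.002,0,0])
E
```

```text
[0.47810048 0.18459813 0.1042733 ] [0.48020641 0.18242131 0.1       ]
[0.47853241 0.1847201  0.0964    ] [0.47925722 0.18472314 0.1164    ]
```

Call:
{"api": "apply_moves", "payload": {"motion": [[-0.02,-0.06,0.04,0],[0,0,0,0],[0,0,0,0],[0,0,0,0]]}}

```text
time: 7.68
position: [0.4783, 0.182, 0.1019]
tcp_rot: [0.0, 1.0, 0.0, 0.0]
wrist_force: [-0.2, 0.6, 0.2]
grip_width: 0.0256
grasp_force: 24.9
```

Call:
{"api": "apply_moves", "payload": {"motion": [[0,0,0,0],[0,0,0,0],[0,0,0,0],[0,0,0,0],[0,0,0,0],[0,0,0,0]], "jaw": 0.8}}

```text
time: 8.18
position: [0.4782, 0.1821, 0.1017]
tcp_rot: [-0.0, 1.0, 0.0, -0.0]
wrist_force: [-0.2, 0.2, -0.6]
grip_width: 0.0682
grasp_force: 0.0
```

```bash
python3 w.py w6.png dispenser:.1 tablet:.07; python3 -c "
import cv2;a=cv2.imread('pics/w6.png')[200:400,220:420];cv2.imwrite('pics/w6c.png',cv2.resize(a,(600,600)))"
```

```text
8.1833 [0.4782 0.1821 0.1017] [-0.  1.  0. -0.] [-0.18  0.15 -0.59]
[0.3982 0.1819 0.2436]
tablet 0.93 [294.4, 269.4, 49.8, 38.1] centroid 318.9 286.5 [0.4834 0.1821 0.07  ] circle (318.4, 285.0, 24.6) [0.4825 0.1819 0.07  ]
```

View pics/w6c.png

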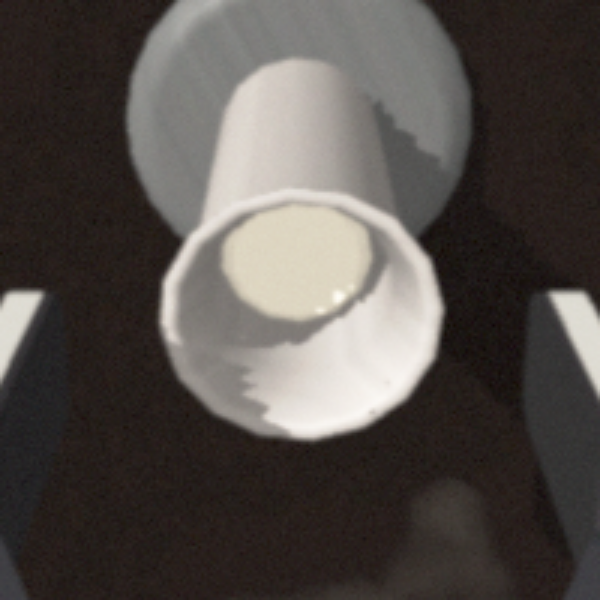

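The tablet lies flat in the tube; ring centre at crop (301.5,314). Now up and over to the rod.

Call:
{"api": "apply_moves", "payload": {"motion": [[0,0,-1,0],[0,0,-1,0],[0,0,-1,0],[0,-0.7,-0.6,0],[0,-1,0,0],[0,-1,0,0],[0,-1,0,0],[0,-1,0,0]], "jaw": 1}}

```text
time: 9.0
position: [0.4778, -0.0075, 0.2461]
tcp_rot: [-0.0, 1.0, -0.0, 0.0]
wrist_force: [1.3, 0.1, -0.3]
grip_width: 0.0852
grasp_force: 0.0
```

Call:
{"api": "apply_moves", "payload": {"motion": [[0,-1,0,0],[0,-1,0,0],[0,-1,0,0],[0,-1,0,0],[0,-0.4,0,0],[0,0,0,0],[0,0,0,0],[0,0,0,0]]}}

```text
time: 9.67
position: [0.478, -0.1815, 0.2456]
tcp_rot: [0.0, 1.0, 0.0, -0.0]
wrist_force: [0.4, 0.8, 0.1]
grip_width: 0.0855
grasp_force: 0.0
```

```bash
python3 w.py w7.png rod_block:.04 rod:.12; python3 - <<'E'
from h import *
K,e,M=cal("wrist")
s=state();e2=e-s["position"]+[.4782,.1821,.1017]
d=M@np.linalg.inv(K)@np.array([320.5,304.7,1]);print("mouth",e2+d*(.1-e2[2])/d[2])
a=cv2.imread('pics/w7.png')[130:400,190:450];cv2.imwrite('pics/w7c.png',cv2.resize(a,None,fx=2.2,fy=2.2))
E
```

```text
9.6667 [ 0.478  -0.1815  0.2456] [ 2.e-04  1.e+00  2.e-04 -2.e-04] [0.45 0.82 0.1 ]
[ 0.3981 -0.1814  0.3876]
rod_block 0.55 [271.1, 164.8, 80.1, 80.1] centroid 312.4 196.4 [ 0.4676 -0.1873  0.04  ] circle (312.1, 204.3, 50.6) [ 0.4758 -0.1877  0.04  ]
rod_block 0.43 [431.8, 315.3, 97.3, 81.3] centroid 490.5 349.5 [0.6506 0.0229 0.04  ] circle (478.3, 361.3, 54.3) [0.6673 0.011  0.04  ]
rod 0.88 [292.3, 193.0, 38.9, 55.4] centroid 311.0 223.8 [ 0.474  -0.1871  0.12  ] circle (311.0, 222.0, 27.5) [ 0.4725 -0.1871  0.12  ]
mouth [0.47812145 0.18291616 0.1       ]
```

View pics/w7c.png

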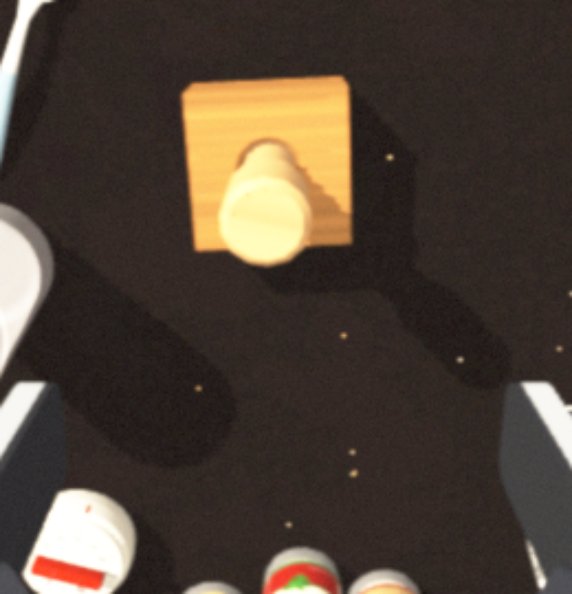

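The rod top is at crop (265,222) and the block-top centre about (269,165), with the rod standing in the hole.

```bash
python3 - <<'E'
from h import *
print(state()["position"],ray("wrist",(310.5,230.9),.125),ray("wrist",(312.3,205.),.04))
E
```

```text
[ 0.47822306 -0.18096192  0.24572756] [ 0.47847405 -0.18744291  0.125     ] [ 0.4766406  -0.18746058  0.04      ]
```

Call:
{"api": "apply_moves", "payload": {"motion": [[0,-0.14,0.6,0],[0,0,0.9,0],[0,0,0.9,0],[0,0,0.8,0],[0,0,0.5,0],[0,0,0.3,0],[0,0,0,0],[0,0,0,0]]}}

```text
time: 10.48
position: [0.4781, -0.1868, 0.0856]
tcp_rot: [-0.001, 1.0, 0.0, -0.001]
wrist_force: [0.3, 0.2, 0.4]
grip_width: 0.0856
grasp_force: 0.0
```

Call:
{"api": "apply_moves", "payload": {"motion": [[0,0,0,0],[0,0,0,0],[0,0,0,0],[0,0,0,0],[0,0,0,0],[0,0,0,0],[0,0,0,0]], "jaw": 0, "newtons": 70}}

```text
time: 11.07
position: [0.4788, -0.1879, 0.0866]
tcp_rot: [0.0, 1.0, -0.0, 0.001]
wrist_force: [-0.7, 0.9, 12.5]
grip_width: 0.0324
grasp_force: 68.5
```

```bash
python3 w.py w8.png rod:.125; python3 -c "
import cv2;a=cv2.imread('pics/w8.png')[130:480,190:450];cv2.imwrite('pics/w8c.png',cv2.resize(a,None,fx=1.7,fy=1.7))"
```

```text
11.0667 [ 0.4788 -0.1879  0.0866] [ 0.e+00  1.e+00 -3.e-04  7.e-04] [-0.65  0.94 12.52]
[ 0.3986 -0.1879  0.2285]
rod 0.73 [274.9, 242.8, 87.5, 147.6] centroid 318.5 325.8 [ 0.4645 -0.188   0.125 ] circle (318.0, 317.5, 73.7) [ 0.4613 -0.1881  0.125 ]
rod 0.46 [247.3, 191.2, 136.6, 107.7] centroid 317.8 236.5 [ 0.4322 -0.1882  0.125 ] circle (318.0, 248.0, 80.3) [ 0.436  -0.1881  0.125 ]
```

Call:
{"api": "apply_moves", "payload": {"motion": [[0,0,-0.3,0],[0,0,-0.6,0],[0,0,-0.9,0],[0,0,-0.9,0],[0,0,-0.7,0],[0,0.5,0,0],[0,0.9,0,0],[0,0.9,0,0]]}}

```text
time: 11.83
position: [0.4783, -0.0953, 0.2226]
tcp_rot: [0.001, 1.0, -0.0, 0.001]
wrist_force: [0.9, 0.3, -0.8]
grip_width: 0.0325
grasp_force: 69.6
```

Call:
{"api": "apply_moves", "payload": {"motion": [[0,0.9,0,0],[0,0.9,0,0],[0,0.9,0,0],[0,0.9,0,0],[0,0.9,0,0],[0,0.9,0,0],[0,0.9,0,0],[0,0.66,0,0]]}}

```text
time: 12.5
position: [0.4778, 0.1855, 0.2221]
tcp_rot: [-0.0, 1.0, 0.0, 0.0]
wrist_force: [-0.7, -0.5, -1.8]
grip_width: 0.0322
grasp_force: 69.7
```

Call:
{"api": "apply_moves", "payload": {"motion": [[0,0,0,0],[0,0,0,0],[0,0,0,0],[0,0,0,0],[0,0,0,0],[0,0,0,0]]}}

```text
time: 13.0
position: [0.4783, 0.1819, 0.2218]
tcp_rot: [0.001, 1.0, -0.0, 0.0]
wrist_force: [-0.2, -0.3, -0.9]
grip_width: 0.0327
grasp_force: 69.8
```

```bash
python3 w.py w9.png rod:.146 dispenser:.1; python3 -c "
import cv2;a=cv2.imread('pics/w9.png')[130:430,190:450];cv2.imwrite('pics/w9c.png',cv2.resize(a,None,fx=2,fy=2))"
```

```text
13.0 [0.4783 0.1819 0.2218] [ 7.e-04  1.e+00 -0.e+00  0.e+00] [-0.21 -0.32 -0.89]
[0.3983 0.182  0.3637]
rod 0.72 [274.6, 235.4, 89.8, 155.4] centroid 318.4 322.8 [0.5341 0.182  0.146 ] circle (318.5, 312.5, 78.6) [0.5257 0.1821 0.146 ]
dispenser 0.86 [279.0, 163.9, 80.7, 89.0] centroid 319.6 200.9 [0.4545 0.183  0.1   ] circle (320.4, 208.3, 43.8) [0.4604 0.1837 0.1   ]
dispenser 0.66 [273.6, 232.5, 89.9, 159.0] centroid 318.5 323.2 [0.5632 0.1822 0.1   ] circle (319.5, 312.5, 78.7) [0.5526 0.1831 0.1   ]
```

View pics/w9c.png

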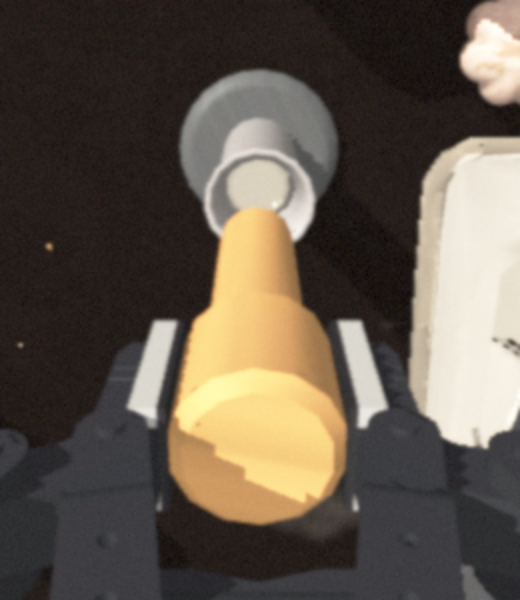

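The rod hangs straight with its lower end at crop (257,208), and the mouth ring centre is at column 260, top edge row 148.

```bash
python3 - <<'E'
from h import *
print(state()["position"],ray("wrist",(320,204),.1)+[.0225,0,0],ray("wrist",(318.5,234),.1452)+[.012,0,0])
E
```

```text
[0.47831856 0.1823483  0.22174554] [0.47948639 0.18336845 0.1       ] [0.47919643 0.18221367 0.1452    ]
```

Call:
{"api": "apply_moves", "payload": {"motion": [[0,0.025,0.3,0],[0,0,0.5,0],[0,0,0.3,0],[0,0,0.13,0],[0,0,0.05,0],[0,0,0,0]]}}

```text
time: 13.65
position: [0.4783, 0.1837, 0.1705]
tcp_rot: [0.0, 1.0, -0.0, -0.0]
wrist_force: [-0.7, 0.1, -1.5]
grip_width: 0.0324
grasp_force: 69.8
```

Call:
{"api": "apply_moves", "payload": {"motion": [[0,0,0.05,0],[0,0,0.05,0],[0,0,0.05,0],[0,0,0,0],[0,0,0,0]]}}

```text
time: 14.07
position: [0.4782, 0.1839, 0.1646]
tcp_rot: [-0.0, 1.0, 0.0, 0.0]
wrist_force: [-0.0, 0.4, -0.4]
grip_width: 0.0325
grasp_force: 69.8
```

Call:
{"api": "apply_moves", "payload": {"motion": [[0,0,0.05,0],[0,0,0.05,0],[0,0,0.05,0],[0,0,0.05,0],[0,0,0,0]]}}

```text
time: 14.48
position: [0.478, 0.1837, 0.156]
tcp_rot: [0.0, 1.0, -0.0, -0.0]
wrist_force: [0.0, 0.0, -1.2]
grip_width: 0.0326
grasp_force: 69.8
```

Call:
{"api": "apply_moves", "payload": {"motion": [[0,0,0.05,0],[0,0,0.05,0],[0,0,0.05,0],[0,0,0,0]]}}

```text
time: 14.82
position: [0.4784, 0.1839, 0.1504]
tcp_rot: [0.0, 1.0, 0.0, 0.0]
wrist_force: [0.4, 0.2, 5.1]
grip_width: 0.0324
grasp_force: 70.4
```

Call:
{"api": "apply_moves", "payload": {"motion": [[0,0,0.04,0],[0,0,0.04,0],[0,0,0.04,0],[0,0,0,0]]}}

```text
time: 15.15
position: [0.4784, 0.1839, 0.1457]
tcp_rot: [0.0, 1.0, 0.0, 0.0]
wrist_force: [-0.8, -0.5, 4.9]
grip_width: 0.0321
grasp_force: 70.5
```

Call:
{"api": "apply_moves", "payload": {"motion": [[0,0,0.025,0],[0,0,0.025,0],[0,0,0,0]]}}

```text
time: 15.4
position: [0.4786, 0.1839, 0.144]
tcp_rot: [0.0, 1.0, 0.0, 0.0]
wrist_force: [-1.2, -0.3, 9.9]
grip_width: 0.0324
grasp_force: 70.8
```

Call:
{"api": "apply_moves", "payload": {"motion": [[0,0,0.015,0],[0,0,0,0],[0,0,0,0]]}}

```text
time: 15.65
position: [0.4787, 0.184, 0.1437]
tcp_rot: [-0.0, 1.0, 0.0, 0.001]
wrist_force: [-0.9, -0.5, 12.2]
grip_width: 0.0319
grasp_force: 71.1
```

Call:
{"api": "apply_moves", "payload": {"motion": [[0,0,0.012,0],[0,0,0,0],[0,0,0,0]]}}

```text
time: 15.9
position: [0.4788, 0.184, 0.1433]
tcp_rot: [-0.0, 1.0, 0.0, 0.001]
wrist_force: [-2.8, -0.8, 13.8]
grip_width: 0.0322
grasp_force: 71.3
```

Call:
{"api": "apply_moves", "payload": {"motion": [[0,0,0.012,0],[0,0,0,0],[0,0,0,0]]}}

```text
time: 16.15
position: [0.4789, 0.184, 0.1429]
tcp_rot: [-0.0, 1.0, 0.0, 0.001]
wrist_force: [-1.5, -1.2, 15.7]
grip_width: 0.0324
grasp_force: 71.5
```

Call:
{"api": "apply_moves", "payload": {"motion": [[0,0,0,0],[0,0,0,0],[0,0,0,0],[0,0,0,0],[0,0,0,0],[0,0,0,0],[0,0,0,0],[0,0,0,0]]}}

```text
time: 16.82
position: [0.4789, 0.184, 0.143]
tcp_rot: [-0.0, 1.0, 0.0, 0.001]
wrist_force: [-1.7, -0.4, 15.5]
grip_width: 0.0319
grasp_force: 71.5
```

Call:
{"api": "apply_moves", "payload": {"motion": [[0,0,0,0],[0,0,0,0],[0,0,0,0],[0,0,0,0],[0,0,0,0],[0,0,0,0],[0,0,0,0],[0,0,0,0]]}}

```text
time: 17.48
position: [0.4789, 0.184, 0.143]
tcp_rot: [-0.0, 1.0, 0.0, 0.001]
wrist_force: [-1.9, -1.3, 16.6]
grip_width: 0.0325
grasp_force: 71.5
```

Call:
{"api": "apply_moves", "payload": {"motion": [[0,0,-0.1,0],[0,0,-0.4,0],[0,0,-0.7,0],[0,0,-0.589,0],[0,0,-0.2,0],[0,-0.5,0,0],[0,-0.9,0,0],[0,-0.9,0,0]]}}

```text
time: 18.15
position: [0.478, 0.0915, 0.2214]
tcp_rot: [-0.001, 1.0, 0.0, 0.0]
wrist_force: [1.2, -0.7, -0.9]
grip_width: 0.0322
grasp_force: 69.8
```

Call:
{"api": "apply_moves", "payload": {"motion": [[0,-0.9,0,0],[0,-0.9,0,0],[0,-0.9,0,0],[0,-0.9,0,0],[0,-0.9,0,0],[0,-0.9,0,0],[0,-0.9,0,0],[0,-0.685,0,0]]}}

```text
time: 18.82
position: [0.4778, -0.1901, 0.2212]
tcp_rot: [0.0, 1.0, -0.0, -0.0]
wrist_force: [0.4, -0.2, -0.7]
grip_width: 0.0326
grasp_force: 69.8
```

Call:
{"api": "apply_moves", "payload": {"motion": [[0,0,0,0],[0,0,0,0],[0,0,0,0],[0,0,0,0],[0,0,0,0],[0,0,0,0]]}}

```text
time: 19.32
position: [0.4783, -0.1867, 0.2217]
tcp_rot: [-0.001, 1.0, 0.0, -0.0]
wrist_force: [0.4, 0.4, -0.4]
grip_width: 0.0323
grasp_force: 69.9
```

```bash
python3 w.py wa.png rod:.146 rod_block:.04; python3 - <<'E'
from h import *
a=cv2.imread("pics/w9.png");b=cv2.imread("pics/wa.png")
# rod image shift between pictures before and after the push
for n,(y0,y1,x0,x1) in {"top":(305,400,265,375),"shaft":(238,300,285,352)}.items():
    t=a[y0:y1,x0:x1];r=cv2.matchTemplate(b[y0-15:y1+15,x0-15:x1+15],t,cv2.TM_CCOEFF_NORMED);_,v,_,l=cv2.minMaxLoc(r);print(n,v,l[0]-15,l[1]-15)
# block edges: brown mask
for o in outline_of("rod_block","wrist")[:2]:
    ys,xs=np.nonzero(o["mask"]);print(o["score"],np.percentile(xs,[.5,99.5]),np.percentile(ys,[.5,99.5]))
print(proj("wrist",(.4785,-.1874,.04)),[proj("wrist",(.4785+i*.0375,-.1874+j*.0375,.04)).round(1) for i in(-1,1) for j in(-1,1)])
cv2.imwrite('pics/wac.png',cv2.resize(b[130:430,190:450],None,fx=2,fy=2))
E
```

```text
19.3167 [ 0.4783 -0.1867  0.2217] [-7.e-04  1.e+00  0.e+00 -0.e+00] [ 0.41  0.4  -0.38]
[ 0.3983 -0.1871  0.3637]
rod 0.69 [274.1, 234.4, 91.1, 158.5] centroid 318.3 323.3 [ 0.5345 -0.1871  0.146 ] circle (318.5, 313.0, 79.2) [ 0.5261 -0.187   0.146 ]
rod_block 0.85 [274.8, 164.4, 82.4, 85.5] centroid 317.0 206.1 [ 0.4725 -0.1887  0.04  ] circle (317.5, 208.6, 53.9) [ 0.4748 -0.1882  0.04  ]
top 0.9573817849159241 0 0
shaft 0.8711568713188171 0 1
0.85 [277. 356.] [168. 249.]
[318.46587635 212.31318145] [array([278.1, 172.9]), array([358.9, 173.1]), array([280.8, 248.9]), array([356., 249.])]
```

Call:
{"api": "apply_moves", "payload": {"motion": [[0,0,0.5,0],[0,0,0.8,0],[0,0,0.7,0],[0,0,0.35,0],[0,0,0.15,0],[0,0,0,0],[0,0,0,0]]}}

```text
time: 20.1
position: [0.4786, -0.1877, 0.1222]
tcp_rot: [-0.0, 1.0, -0.0, 0.0]
wrist_force: [-0.4, 0.2, -0.8]
grip_width: 0.0322
grasp_force: 69.9
```

Call:
{"api": "apply_moves", "payload": {"motion": [[0,0,0.1,0],[0,0,0.1,0],[0,0,0.1,0],[0,0,0,0],[0,0,0,0]]}}

```text
time: 20.52
position: [0.4781, -0.1875, 0.1097]
tcp_rot: [0.0, 1.0, 0.0, -0.0]
wrist_force: [0.3, 0.5, -1.0]
grip_width: 0.0323
grasp_force: 69.9
```

Call:
{"api": "apply_moves", "payload": {"motion": [[0,0,0.15,0],[0,0,0.15,0],[0,0,0.15,0],[0,0,0.07,0],[0,0,0,0],[0,0,0,0]]}}

```text
time: 21.02
position: [0.478, -0.1875, 0.0886]
tcp_rot: [-0.0, 1.0, 0.0, -0.0]
wrist_force: [-0.0, -0.0, -0.4]
grip_width: 0.0325
grasp_force: 69.9
```

Call:
{"api": "apply_moves", "payload": {"motion": [[0,0,0.03,0],[0,0,0.02,0],[0,0,0,0]]}}

```text
time: 21.27
position: [0.4783, -0.1876, 0.0869]
tcp_rot: [-0.0, 1.0, -0.0, 0.0]
wrist_force: [-0.7, -0.3, 0.1]
grip_width: 0.0324
grasp_force: 69.9
```

Resting at the floor. Open partway gently, then lift clear.

Call:
{"api": "apply_moves", "payload": {"motion": [[0,0,0,0],[0,0,0,0],[0,0,0,0],[0,0,0,0],[0,0,0,0],[0,0,0,0],[0,0,0,0],[0,0,0,0]], "jaw": 1}}

```text
time: 21.93
position: [0.4782, -0.1876, 0.0869]
tcp_rot: [0.0, 1.0, -0.0, 0.0]
wrist_force: [-0.7, -0.0, 0.2]
grip_width: 0.0853
grasp_force: 0.0
```

Call:
{"api": "apply_moves", "payload": {"motion": [[0,0,-0.3,0],[0,0,-0.8,0],[0,0,-0.9,0],[0,0,-0.9,0],[0,0,-0.9,0],[0,0,-0.4,0],[0,0,0,0],[0,0,0,0]]}}

```text
time: 22.6
position: [0.4786, -0.1877, 0.2557]
tcp_rot: [-0.0, 1.0, -0.0, 0.001]
wrist_force: [-1.1, -0.2, -1.7]
grip_width: 0.0852
grasp_force: 0.0
```

```bash
python3 w.py wb.png rod:.125 rod_block:.04; python3 - <<'E'
from h import *
save("top","tb.png");save("scene","sb.png")
for c in("top","scene"):
  for t in("rod","mug","glass","garlic","teaspoon"):
    for o in outline_of(t,c)[:1]:print(c,t,round(o["score"],2),o["extent"])
E
```

```text
22.6 [ 0.4786 -0.1877  0.2557] [-0.e+00  1.e+00 -5.e-04  1.e-03] [-1.13 -0.18 -1.74]
[ 0.398  -0.1876  0.3965]
rod 0.63 [298.1, 192.0, 40.4, 52.1] centroid 318.5 219.1 [ 0.4702 -0.1873  0.125 ] circle (318.5, 217.5, 26.6) [ 0.4689 -0.1874  0.125 ]
rod_block 0.96 [279.5, 163.2, 73.7, 75.9] centroid 318.3 193.4 [ 0.465  -0.1875  0.04  ] circle (319.0, 201.0, 48.9) [ 0.473  -0.1867  0.04  ]
top rod 0.42 [404.2, 265.9, 7.8, 10.4]
top mug 0.68 [312.0, 186.4, 40.1, 35.2]
top garlic 0.83 [202.2, 286.5, 19.7, 17.1]
top teaspoon 0.63 [447.9, 271.9, 6.2, 18.3]
scene rod 0.56 [351.9, 296.9, 23.2, 42.1]
scene mug 0.63 [325.4, 212.3, 40.7, 54.0]
scene glass 0.9 [429.9, 318.4, 50.5, 68.1]
scene garlic 0.87 [154.1, 223.3, 28.4, 29.4]
scene teaspoon 0.95 [364.0, 388.5, 69.8, 35.6]
```

```bash
python3 -c "
from workcell import *
print(close_job())"
```

```text
the job is handed in; nothing more can be done
None
```

The job is handed in (no verdict was returned): the loose tablet was dropped in the tube, both were pushed to the bottom and held at about 16 N for 1.3 s, and the rod is back upright in its block; the last camera check showed nothing else had moved.

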